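# Roll the plugs home under the palm board

## Robot

A 6-joint arm with a two-finger parallel gripper is mounted at the origin on the work surface. World frame = base frame: x ahead of the robot, y to its left, z up, the work surface at z = 0. Lengths are in mm, angles in rad, forces in N, time in s.
With the tool pointing down it reaches from about 350 to 775 mm from the base axis. Payload 7.3 kg.
Tool frame: the origin (TCP) lies at the very end of the fingers, on their centre line; the grasp point (between the pads) lies 19 mm behind it; z points along the fingers, y is the line along which they close (so a half turn about z gives the same grasp; the last joint's range is limited). The gripper opens to 92 mm and grips with 3 to 60 N. Pads are 19 mm wide; open, the fingers measure 130 mm over their backs; the gripper's body (75 mm by 190 mm) begins 47 mm behind the grasp point.
Start: joints at [-1.297, 0.342, 1.524, -0, 1.275, -0.146], TCP at [214.002, -479.425, 226.741] pointing down, gripper open.
Joint ranges: [-2.53, 2.53], [-0.77, 2.02], [0.04, 2.7], [-1, 4.14], [0.28, 2.66], [-3.11, 3.11]. Speed limits (rad/s): [2.57, 2.57, 3.14, 3.14, 3.14, 3.14].

## Interface

Orientations are given as [roll, pitch, yaw] about the fixed x, y, z axes, in that order (R = Rz(yaw) Ry(pitch) Rx(roll)).
In Python, from plant import get_obs, vision, workorder gives the robot as it stands.
- The arm moves only by the shell command python3 -m pendant 'ROWS' [OPENING]. ROWS is a JSON object of lists of equal length, an entry for each row: "dp": the shift along the tool's x, y, z in m, a list of three; "rotation": the turn, a rotation vector about the tool's x, y, z in rad, a list of three. A call has 1 to 8 rows; each row is the pose to reach, as a shift and turn from the pose commanded when the call began, along the tool's axes at that moment; what a row does not reach only later rows make up. A row lasts 1/8 s, in which the tool goes at most 62.5 mm and 10.7 degrees, less where a joint would pass 70% of its speed; a pose out of reach is approached as far as the arm can. A call with a gripper value outside its range is refused whole. OPENING is the finger opening in m, from 0 to 0.0918, set as the call begins (- or left out, the last holds). The fingers move at their own pace and stop on an object; the grip force is fixed at half the most. Time passes only in rows, so rows that repeat a pose let the fingers close. It gives the time, the measured TCP pose, the force, the opening and the grip force at its end, in the units of the state.
- get_obs(): the state, without advancing time (a new reading comes with each control period).
- vision.capture(name): name is "side" or "top" or "wrist"; returns a dict with "pixels" (480x640x3 uint8, red, green, blue), "vfov" (degrees; the focal length in pixels is half the picture's height over the tangent of half this angle, whatever the lens; pixels are square), "cx", "cy" (the principal point, pixels), "pose" (4x4, takes a point from camera to world coordinates); the wrist camera has in their place "T_tool_cam" (4x4, takes a point from camera to tool coordinates, whose origin is the TCP and whose axes are the flange's). Camera axes: x right, y up, looking along -z (the intrinsics and any distortion apply to the point x, -y, -z); pixel columns grow to the right and rows downward; lengths in mm; the calibration is good to about 2 mm. A picture is of the moment at which its call begins: read the wrist's pose just before it. There is no depth.
- workorder.close_job(): hands the job in; it is judged then, once.
The state is a dict: "time": time; "joint_positions": joint angles; "dq": joint speeds; "tau": joint torques, N m; "tool_pos": TCP position; "tcp_rot": TCP orientation; "contact_force": force on the tool from outside, world axes, zero at the start; "moment": the same for the moment, N m; "grip_width": finger opening in mm; "finger_force": force on a finger pad.
Only numpy, scipy, OpenCV 4.12 (cv2) and the standard library are available. Lean on these libraries where they do the work, as an engineer would, in place of code of your own. Each camera call takes 0.05 s, during which the arm holds its last target. There are 200 camera calls.

## Task

Three snap plugs still stand proud in the strip of the rolling fixture. Take the palm board by its handle, lay its flat sole on the steel tube and, leaning on it gently, roll the tube along the lane so that it presses every plug flush in turn and ends in the nest against the stop; keep your fingers off the tube, keep board and fingers off the fixture and its plugs, and do not lift the tube. Then put the board back flat on its rest, and leave the other things on the bench where they are.

Things in the scene. Friction and masses are not known exactly. Their poses are not given: they have to be found in the camera images.
- fixture: aluminium rolling fixture, fixed, 160 (x) by 260 (y) mm; origin at the centre of its underside, z up, +y along the lane to the stop. White lane floor at z 16 mm, 122 mm wide, with rear lip (8 mm high, front face y -95). At y +52 the floor drops 3 mm into the nest. Side rail tops z 34, stop top z 40, its face y +81
- tube: plain steel tube, 36 mm diameter, 110 mm long, about 0.3 kg, lying across the lane; origin at its centre, own x axis along the tube (y and z turn as it rolls). Its thin wall dents if the board leans on it with more than about 25 N
- nest (a point): centre of the tube when it lies in the nest against the stop (fixture y = +63 mm, 31 mm above the fixture's underside); axes as the fixture
- board: palm board: plywood plate 150 by 150 by 12 mm, on top a wooden handle bar 76 mm long (x), 24 mm wide (y), up to 60 mm above the origin; 0.3 kg; origin at the centre of the plate's underside, z up. Below it a black rubber sole, 76 (x) by 148 mm (y), flat and rigid; worn, so its face stands 6 to 14 mm below the plate, different each time, not measured
- rest: wooden rest fixed to the bench, 170 (x) by 190 mm; origin at the centre of its underside. Two rails along its y, 18 mm wide, centred at x = +-66 mm, tops 36 mm above the origin, carry the board's plate by its edges, the sole hanging free between them (114 mm gap); the board's x lies along the rest's x
- socket_a: white round plastic cup with a rib, 44 mm diameter, 45 mm high, bystander; origin at the centre of its underside
- socket_b: another of the same, bystander
- screw_tray: grey tray, 100 (x) by 130 (y) by 30 mm, bystander; origin at the centre of its underside
- driver: white power screwdriver lying along its x, about 220 mm long and 43 mm high, bystander; origin under its middle
- plug0 (a joint): travel in m of the first plug that the tube meets: 0 = standing 4 mm proud of the lane floor, 0.004 = flush; moves stiffly, about 7 N straight down, and stays where it is left
- hole0 (a point): point on the lane floor at the centre of that plug (plug 0: grey dome 16 mm across, on the lane's centre line, fixture y = -15 mm)
- plug1 (a joint): travel in m of the second plug that the tube meets: 0 = standing 4 mm proud of the lane floor, 0.004 = flush; moves stiffly, about 7 N straight down, and stays where it is left
- hole1 (a point): point on the lane floor at the centre of that plug (plug 1: grey dome 16 mm across, on the lane's centre line, fixture y = +10 mm)
- plug2 (a joint): travel in m of the third plug that the tube meets: 0 = standing 4 mm proud of the lane floor, 0.004 = flush; moves stiffly, about 7 N straight down, and stays where it is left
- hole2 (a point): point on the lane floor at the centre of that plug (plug 2: grey dome 16 mm across, on the lane's centre line, fixture y = +35 mm)
Things that resemble listed ones, but are neither listed nor needed, are in the scene too. Of the things that look like the tube, the smallest one is meant.

How it is judged (in metres and radians):
On the way, in this order (a step that is already met when the one before it is completed fails the run):
1. the board is lifted off its rest (z of board in the frame of rest above 0.06 m), for 0.1 s.
2. all three plugs are pressed flush (within 1.8 mm) (value of joint each of plug0, plug1, plug2 above 0.0022 m), for 0.1 s.
At the end, for the whole second after the job is handed in: plugs within 1.8 mm of flush (joints above 0.0022); tube at rest in the nest, within 4 mm of the nest point along the lane and 3 mm in height; board lying flat (tilt under 0.06) and still on the rest's rails, its origin within 17 mm (rest x) and 50 mm (rest y) of the rest's centre (all of step 2 and y of tube in the frame of nest between -0.004 and 0.003 m and z of tube in the frame of nest between -0.003 and 0.003 m and x of board in the frame of rest between -0.017 and 0.017 m and y of board in the frame of rest between -0.05 and 0.05 m and z of board in the frame of rest between 0.033 and 0.04 m and angle between board's own z axis and vertical below 0.06 rad and linear speed of each of tube, board below 0.02 m/s); the robot touches nothing.
It fails at once if the board leans on the tube with more than 25 N (contact force between board and tube above 25 N).
It fails at once if the fingers touch the tube (contact force between the fingers and tube above 1 N).
It fails at once if the tube is lifted off the lane (more than 10 mm above its place on the lane floor) (z of tube in the frame of fixture above 0.044 m).
It fails at once if the board or the fingers press on the fixture or its plugs with more than 3 N (contact force between any of the fingers, board and fixture above 3 N).
It fails at once if a bystander is moved by more than 20 mm (distance of any of socket_a, socket_b, screw_tray, driver from where it was at the start of the episode above 0.02 m).
It also fails if it takes over 72 s, if anything falls off the work surface, if the arm or the gripper's body presses on something with over 40 N, if the wrist force passes 120 N, or if a joint passes its speed limit or range.

## Working session

There is one attempt and no reset: what is moved stays moved. The work goes in short steps, Python scripts to look and compute and a shell command to move; the robot and the scene stay as the last step left them, time stands still between calls to the robot, and variables do not carry over. Pictures are saved under pics/ and viewed, at most 10 in all, crops included, and the job is handed in when it is done.

```bash
mkdir -p pics; ls; cat > h.py <<'E'
import numpy as np,cv2
from plant import get_obs,vision,workorder
def save(name,fn):
    c=vision.capture(name); cv2.imwrite('pics/'+fn+'.png',c['pixels'][:,:,::-1]); np.save('pics/'+fn+'.npy',c,allow_pickle=True); return c
def load(fn): return np.load('pics/'+fn+'.npy',allow_pickle=True).item()
E
python3 - <<'E'
from h import *
o=get_obs(); print(o)
for n in('top','side'):
    c=save(n,n+'0'); print({k:v for k,v in c.items() if k!='pixels'})
E
```

```text
pics
{'time': 0.0, 'joint_positions': array([-1.29699169e+00,  3.42715158e-01,  1.52503078e+00,  1.12799831e-05,
        1.27537705e+00, -1.45987099e-01]), 'dq': array([-0.0001273 , -0.00050278, -0.00050884, -0.00071408,  0.00062232,
        0.00116501]), 'tau': array([-1.73971748e-03, -4.31248677e+01, -2.44217080e+01,  7.14927656e-02,
        5.59950457e-02, -1.28082343e-04]), 'tool_pos': array([ 213.89291218, -479.00721908,  226.04407876]), 'tcp_rot': array([-3.14008017e+00, -2.33287467e-04,  4.19788267e-01]), 'contact_force': array([-0.03190091,  0.51464737,  0.04536248]), 'moment': array([ 0.05899625, -0.00394256,  0.01924707]), 'finger_force': 0.0, 'grip_width': 91.65814824991325}
{'vfov': 45.321896169828236, 'cx': 323.31484717922064, 'cy': 242.4175344730048, 'pose': array([[ 2.05983293e-02,  9.97633179e-01, -6.56029591e-02,
         5.09692986e+02],
       [-9.99685003e-01,  1.96107511e-02, -1.56624782e-02,
        -8.54428992e+01],
       [-1.43388847e-02,  6.59049152e-02,  9.97722877e-01,
         1.18400032e+03],
       [ 0.00000000e+00,  0.00000000e+00,  0.00000000e+00,
         1.00000000e+00]])}
{'vfov': 52.51430681652458, 'cx': 314.2268660949795, 'cy': 250.6202284804649, 'pose': array([[-9.96222464e-01,  6.06906841e-02, -6.21083101e-02,
         5.00231100e+02],
       [-8.46845830e-02, -5.20709528e-01,  8.49523460e-01,
         7.17361014e+02],
       [ 1.92177711e-02,  8.51573971e-01,  5.23882094e-01,
         5.42959619e+02],
       [ 0.00000000e+00,  0.00000000e+00,  0.00000000e+00,
         1.00000000e+00]])}
```

View pics/top0.png

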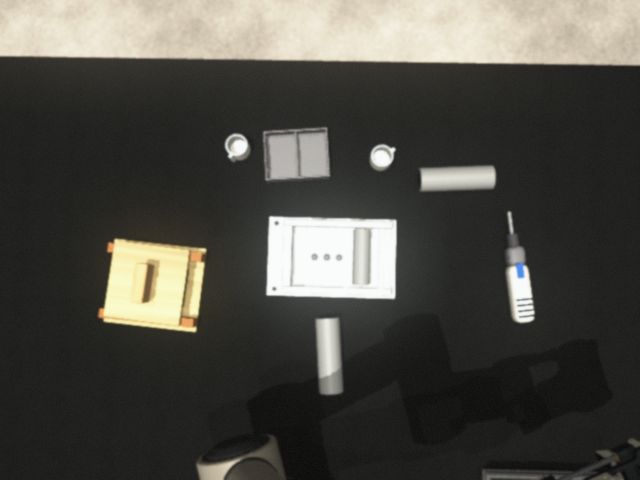

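View pics/side0.png

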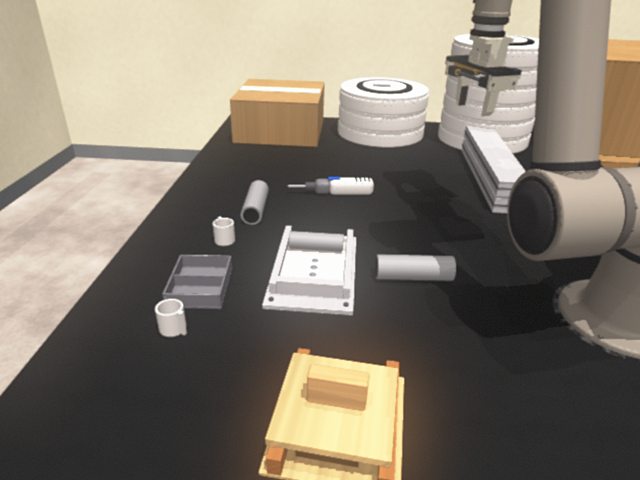

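Candidates for the tube, in top-view pixels: A (361,256) in the lane, about 15 px wide. B (457,178) is about 25 px wide and C (329,356) about 24 px, both lying on the bench. A is the smallest and lies across the lane. The board on its rest is at (150,284), with its handle at (143,282). I'll confirm in enlarged crops.

```bash
python3 - <<'E'
from h import *
p=load('top0')['pixels'][:,:,::-1]
cv2.imwrite('pics/cA.png',cv2.resize(p[205:310,260:405],None,fx=5.5,fy=5.5,interpolation=cv2.INTER_CUBIC))
cv2.imwrite('pics/cB.png',cv2.resize(p[230:340,90:215],None,fx=5,fy=5,interpolation=cv2.INTER_CUBIC))
E
```

```text
(no output)
```

View pics/cA.png

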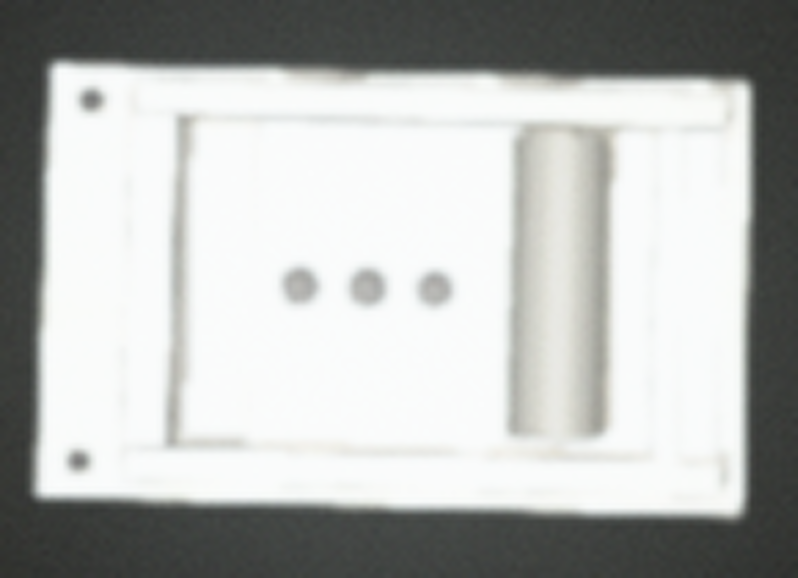

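View pics/cB.png

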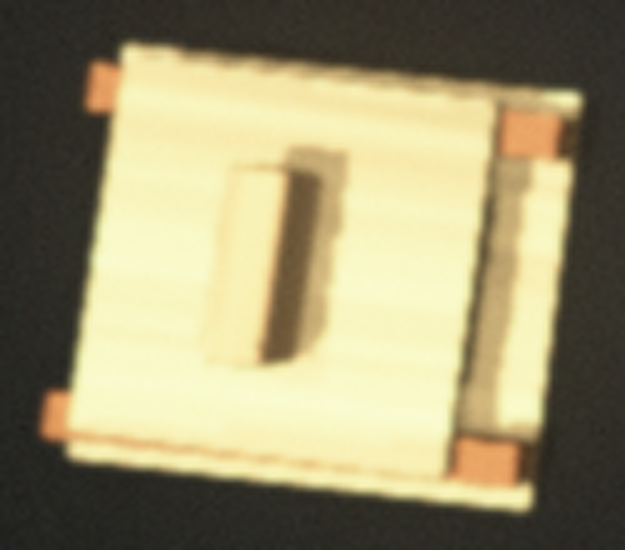

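Crop A shows the tube at about 17 px (34 mm) across and 57 px (112 mm) long, so it is the right one. The stop is on the left (+y) and the plugs are between it and the tube. Crop B shows the board shifted towards +y on its rest, with a small yaw and its handle along x. Next I convert these to positions.

```bash
cat >> h.py <<'E'
def K(c):
    f=240/np.tan(np.radians(c['vfov']/2)); return f
def ray(c,px,z):
    f=K(c); P=np.array(c['pose']); px=np.atleast_2d(px).astype(float)
    d=np.c_[(px[:,0]-c['cx'])/f,-(px[:,1]-c['cy'])/f,-np.ones(len(px))]@P[:3,:3].T
    o=P[:3,3]; return o+d*((z-o[2])/d[:,2])[:,None]
def proj(c,X):
    P=np.array(c['pose']); q=(np.atleast_2d(X)-P[:3,3])@P[:3,:3]; f=K(c)
    return np.c_[c['cx']+f*q[:,0]/-q[:,2],c['cy']-f*q[:,1]/-q[:,2]]
E
python3 - <<'E'
from h import *
np.set_printoptions(precision=1,suppress=True)
c=load('top0')
A=lambda p:np.array(p)/5.5+[260-.4,205-.4]
B=lambda p:np.array(p)/5+[90-.4,230-.4]
def rep(n,p,z):
    r=ray(c,p,z); print(n,z,r[:,:2].tolist() if 0 else r[:,:2].round(1).tolist(),'mean',r.mean(0)); 
    print('   sides',np.linalg.norm(np.roll(r,-1,0)-r,axis=1),'yaw',[round(float(np.degrees(np.arctan2(*(b-a)[[1,0]]))),1) for a,b in zip(r,np.roll(r,-1,0))]); return r
fx=rep('fix',A([[52,64],[750,82],[742,515],[36,497]]),10)
rep('plugs',A([[300,286],[368,287],[434,289]]),19)
rep('tube ends/sides',A([[518,128],[608,130],[602,436],[510,434]]),34)
rep('plate',B([[123,44],[498,98],[447,475],[68,440]]),48)
rep('handle',B([[237,165],[288,170],[262,365],[210,362]]),96)
rep('rest base right',B([[582,93],[530,508]]),5)
rep('rails',B([[88,62],[563,112],[520,485],[42,440]]),36)
s=load('side0')
# side check: plugs and tube
print(proj(s,ray(c,A([[300,286],[368,287],[434,289]]),19)))
print(proj(s,ray(c,B([[237,165],[288,170],[262,365],[210,362]]),96)))
E
```

```text
fix 10 [[638.6, 45.6], [636.8, -214.9], [476.2, -213.9], [477.3, 47.3]] mean [557.2 -84.   10. ]
   sides [260.5 160.7 261.1 161.3] yaw [-90.4, 179.7, 89.7, -0.6]
plugs 19 [[557.1, -49.2], [557.2, -74.2], [557.0, -98.6]] mean [557.1 -74.   19. ]
   sides [25.1 24.3 49.4] yaw [-89.7, -90.6, 89.9]
tube ends/sides 34 [[615.8, -127.9], [615.7, -160.7], [504.3, -160.3], [504.3, -126.9]] mean [ 560. -144.   34.]
   sides [ 32.8 111.4  33.3 111.4] yaw [-90.2, 179.8, 89.9, -0.5]
plate 48 [[584.2, 349.1], [565.7, 198.4], [416.6, 213.2], [427.1, 363.9]] mean [498.4 281.2  48. ]
   sides [151.8 149.7 151.1 157.8] yaw [-97.0, 174.3, 86.0, -5.4]
handle 96 [[535.8, 285.1], [534.3, 265.5], [460.4, 272.4], [461.1, 292.2]] mean [497.9 278.8  96. ]
   sides [19.6 74.3 19.8 75.1] yaw [-94.4, 174.7, 87.9, -5.5]
rest base right 5 [[570.5, 174.5], [400.5, 190.0]] mean [485.5 182.3   5. ]
   sides [170.7 170.7] yaw [174.8, -5.2]
rails 36 [[577.5, 367.5], [561.1, 175.1], [412.4, 187.1], [426.0, 379.1]] mean [494.2 277.2  36. ]
   sides [193.1 149.3 192.5 151.9] yaw [-94.8, 175.4, 85.9, -4.4]
[[313.3 273.5]
 [314.3 266.3]
 [315.5 259.6]]
[[308.2 374.2]
 [310.9 363. ]
 [369.1 371.4]
 [368.7 383.2]]
```

```bash
python3 -m pendant '{"dp":[[0.0515,-0.0275,0],[0.103,-0.055,0],[0.1545,-0.0825,0],[0.206,-0.11,0],[0.2575,-0.1375,0],[0.309,-0.165,0],[0.3605,-0.1925,0],[0.412,-0.22,0]],"rotation":[[0,0,0.064],[0,0,0.129],[0,0,0.193],[0,0,0.258],[0,0,0.322],[0,0,0.386],[0,0,0.451],[0,0,0.515]]}' 0.0918
python3 -m pendant '{"dp":[[-0.0049,-0.0484,0],[-0.0098,-0.0968,0],[-0.0147,-0.1452,0],[-0.0196,-0.1936,0],[-0.0245,-0.242,0],[-0.0294,-0.2904,0],[-0.0343,-0.3388,0],[-0.039,-0.387,0]],"rotation":[[0,0,0],[0,0,0],[0,0,0],[0,0,0],[0,0,0],[0,0,0],[0,0,0],[0,0,0]]}'
python3 -m pendant '{"dp":[[0,0,0],[0,0,0]],"rotation":[[0,0,0],[0,0,0]]}'
python3 - <<'E'
from h import *
o=get_obs(); print(o)
c=save('wrist','w1'); print({k:v for k,v in c.items() if k!='pixels'})
E
```

```text
time: 1.1
tool_pos: [501.4, -108.9, 226.5]
tcp_rot: [3.141, 0.0, -0.097]
contact_force: [1.2, -0.7, 0.4]
grip_width: 92.0
finger_force: 0.0
time: 2.1
tool_pos: [498.1, 279.9, 226.3]
tcp_rot: [3.141, 0.001, -0.095]
contact_force: [0.5, 0.3, 0.2]
grip_width: 91.7
finger_force: 0.0
time: 2.35
tool_pos: [498.3, 277.8, 226.2]
tcp_rot: [3.14, 0.001, -0.095]
contact_force: [-0.6, -0.9, 0.0]
grip_width: 92.0
finger_force: 0.0
{'time': 2.35, 'joint_positions': array([ 3.74672131e-01,  4.27006200e-01,  1.39495029e+00, -6.19173717e-04,
        1.32087938e+00,  2.04044059e+00]), 'dq': array([-0.02472151, -0.00980241,  0.00481957, -0.00042227, -0.00027259,
        0.00264183]), 'tau': array([ 1.08673006e+00, -4.78225708e+01, -2.52334356e+01,  7.94137968e-02,
       -1.00439186e-01,  1.43125257e-02]), 'tool_pos': array([498.26775323, 277.83285259, 226.1852163 ]), 'tcp_rot': array([ 3.14049518e+00,  8.37232382e-04, -9.48190838e-02]), 'contact_force': array([-0.60109115, -0.90027333,  0.04673135]), 'moment': array([0.02350442, 0.02400744, 0.01640286]), 'finger_force': 0.0, 'grip_width': 91.97997698393324}
{'vfov': 69.3311045473216, 'cx': 312.1425807522132, 'cy': 240.54641112725258, 'T_tool_cam': array([[-3.27841056e-04,  9.61953824e-01,  2.73211883e-01,
         7.24557085e+01],
       [ 9.99999791e-01,  1.62901919e-04,  6.26388802e-04,
        -1.44354824e+00],
       [ 5.58050363e-04,  2.73212031e-01, -9.61953676e-01,
        -1.57490614e+02],
       [ 0.00000000e+00,  0.00000000e+00,  0.00000000e+00,
         1.00000000e+00]])}
```

View pics/w1.png

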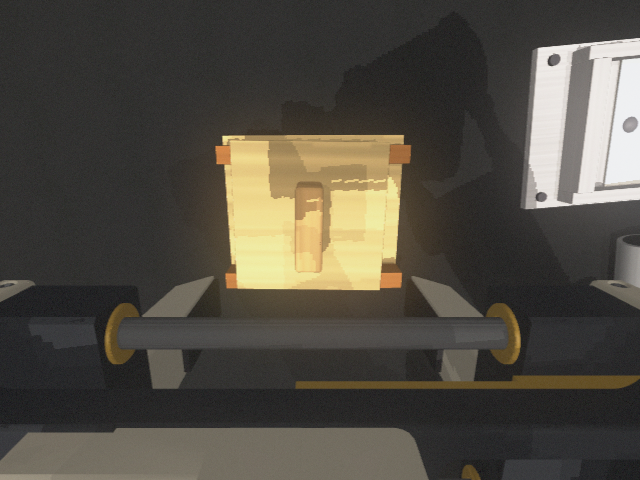

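The wrist view shows the handle top from about (297,184) to (322,270), and the plate from (232,140) to (383,290). I'll check both against the top-view estimate.

```bash
cat >> h.py <<'E'
from scipy.spatial.transform import Rotation as R
def wpose(c,pos,rot):
    T=np.eye(4);T[:3,:3]=R.from_euler('xyz',rot).as_matrix();T[:3,3]=pos
    c['pose']=T@c['T_tool_cam'];return c
E
python3 - <<'E'
from h import *
c=wpose(load('w1'),[498.27,277.83,226.19],[3.1405,.0008,-.0948])
h=ray(c,[[297,184],[322,184],[321,270],[296,270]],96);print(h.round(1),h.mean(0))
p=ray(c,[[230,140],[387,141],[383,290],[235,290]],48);print(p.round(1),p.mean(0),np.linalg.norm(np.roll(p,-1,0)-p,axis=1))
E
```

```text
[[538.5 288.   96. ]
 [536.5 267.5  96. ]
 [461.4 275.   96. ]
 [463.5 297.   96. ]] [499.99180928 281.86648573  96.        ]
[[579.4 348.2  48. ]
 [564.7 203.1  48. ]
 [414.8 212.7  48. ]
 [429.5 367.1  48. ]] [497.08562239 282.74096169  48.        ] [145.88822706 150.20364555 155.11623708 151.05495882]
```

```bash
python3 -m pendant '{"dp":[[0,-0.003,0.025],[0,-0.003,0.05],[0,-0.003,0.075],[0,-0.003,0.1],[0,-0.003,0.125],[0,-0.003,0.15],[0,-0.003,0.165],[0,-0.003,0.173]],"rotation":[[0,0,0],[0,0,0],[0,0,0],[0,0,0],[0,0,0],[0,0,0],[0,0,0],[0,0,0]]}'
python3 -m pendant '{"dp":[[0,0,0],[0,0,0]],"rotation":[[0,0,0],[0,0,0]]}'
python3 -m pendant '{"dp":[[0,0,0],[0,0,0],[0,0,0],[0,0,0],[0,0,0],[0,0,0],[0,0,0],[0,0,0]],"rotation":[[0,0,0],[0,0,0],[0,0,0],[0,0,0],[0,0,0],[0,0,0],[0,0,0],[0,0,0]]}' 0.005
```

```text
time: 3.4
tool_pos: [499.0, 280.5, 53.2]
tcp_rot: [3.141, 0.0, -0.096]
contact_force: [-0.7, 0.4, -0.5]
grip_width: 91.7
finger_force: 0.0
time: 3.65
tool_pos: [499.4, 281.5, 54.5]
tcp_rot: [-3.141, -0.001, -0.095]
contact_force: [-0.0, 0.6, 1.2]
grip_width: 91.8
finger_force: 0.0
time: 4.65
tool_pos: [498.8, 281.3, 53.6]
tcp_rot: [3.141, 0.0, -0.095]
contact_force: [-0.2, 0.6, -0.7]
grip_width: 23.9
finger_force: 29.9
```

```bash
python3 -m pendant '{"dp":[[0,0,-0.005],[0,0,-0.015],[0,0,-0.03],[0,0,-0.045],[0,0,-0.06],[0,0,-0.075],[0,0,-0.085],[0,0,-0.085]],"rotation":[[0,0,0],[0,0,0],[0,0,0],[0,0,0],[0,0,0],[0,0,0],[0,0,0],[0,0,0]]}'
python3 -m pendant '{"dp":[[0.003,0.012,0],[0.008,0.035,0],[0.015,0.065,0],[0.022,0.095,0],[0.03,0.13,0],[0.037,0.16,0],[0.044,0.193,0],[0.0515,0.224,0]],"rotation":[[0,0,0],[0,0,0],[0,0,0],[0,0,0],[0,0,0],[0,0,0],[0,0,0],[0,0,0]]}'
python3 -m pendant '{"dp":[[0.007,0.032,0],[0.015,0.065,0],[0.022,0.098,0],[0.03,0.13,0],[0.037,0.16,0],[0.044,0.19,0],[0.049,0.212,0],[0.0515,0.224,0]],"rotation":[[0,0,-0.01],[0,0,-0.02],[0,0,-0.03],[0,0,-0.045],[0,0,-0.06],[0,0,-0.075],[0,0,-0.085],[0,0,-0.09]]}'
python3 -m pendant '{"dp":[[0,0,0],[0,0,0],[0,0,0],[0,0,0]],"rotation":[[0,0,0],[0,0,0],[0,0,0],[0,0,0]]}'
python3 - <<'E'
from h import *
o=get_obs();print(o['tool_pos'],o['tcp_rot'],o['contact_force'],o['moment'],o['grip_width'])
c=save('side','side1');t=save('top','top1')
im=np.hstack([cv2.resize(c['pixels'][190:340,230:430],None,fx=4,fy=4)[:,:,::-1]]);cv2.imwrite('pics/s1.png',im)
E
```

```text
time: 5.65
tool_pos: [499.2, 281.5, 139.6]
tcp_rot: [-3.141, -0.002, -0.095]
contact_force: [0.1, -0.0, -3.6]
grip_width: 23.7
finger_force: 29.9
time: 6.65
tool_pos: [528.2, 51.6, 138.0]
tcp_rot: [3.141, 0.002, -0.096]
contact_force: [-0.2, 0.8, -2.7]
grip_width: 23.3
finger_force: 29.9
time: 7.65
tool_pos: [558.0, -176.0, 137.9]
tcp_rot: [-3.141, 0.001, -0.007]
contact_force: [0.6, 1.1, -1.8]
grip_width: 23.8
finger_force: 29.9
time: 8.15
tool_pos: [558.8, -173.8, 138.8]
tcp_rot: [3.142, -0.0, -0.004]
contact_force: [0.4, 0.2, -2.4]
grip_width: 23.7
finger_force: 29.9
[ 558.79823741 -173.81382408  138.82126105] [ 3.14153993e+00 -6.91061283e-05 -4.37285501e-03] [ 0.3658633   0.15305212 -2.37895424] [ 0.04778544 -0.01704751 -0.02783761] 23.695972284620257
```

View pics/s1.png

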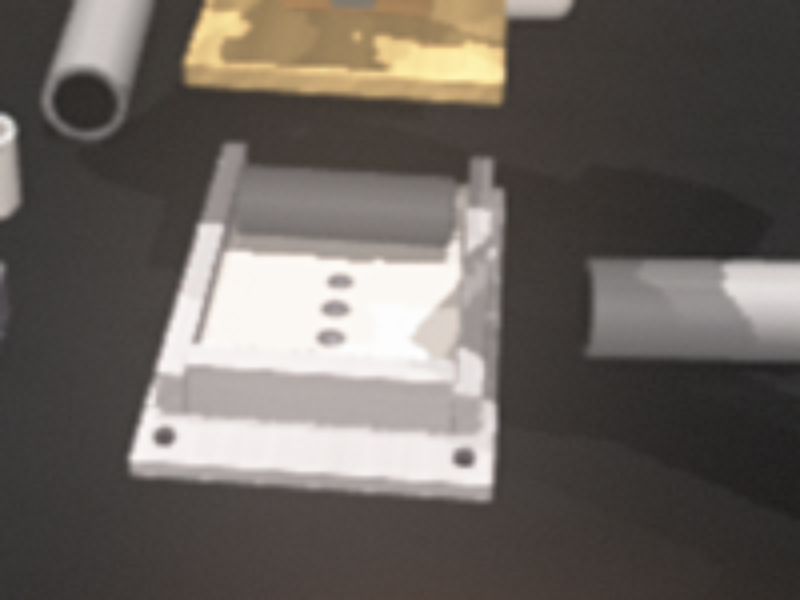

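The board is held level above the bench behind the tube, which is at (345,205) in the crop, clear of the plugs. I'll lower the board to just above the tube.

```bash
python3 -m pendant '{"dp":[[0,0,0.01],[0,0,0.02],[0,0,0.03],[0,0,0.04],[0,0,0.047],[0,0,0.052],[0,0,0.052],[0,0,0.052]],"rotation":[[0,0,0],[0,0,0],[0,0,0],[0,0,0],[0,0,0],[0,0,0],[0,0,0],[0,0,0]]}'
python3 -m pendant '{"dp":[[0,0,0.001],[0,0,0.001],[0,0,0.001]],"rotation":[[0,0,0],[0,0,0],[0,0,0]]}'
python3 -m pendant '{"dp":[[0,0,0.001],[0,0,0.001],[0,0,0.001]],"rotation":[[0,0,0],[0,0,0],[0,0,0]]}'
python3 -m pendant '{"dp":[[0,0,0.001],[0,0,0.001],[0,0,0.001]],"rotation":[[0,0,0],[0,0,0],[0,0,0]]}'
```

```text
time: 9.25
tool_pos: [559.0, -174.5, 87.0]
tcp_rot: [3.141, -0.001, -0.005]
contact_force: [0.9, 1.5, -4.2]
grip_width: 24.1
finger_force: 29.9
time: 9.62
tool_pos: [558.8, -174.4, 85.8]
tcp_rot: [3.141, -0.0, -0.005]
contact_force: [0.0, 0.3, -3.4]
grip_width: 23.7
finger_force: 29.9
time: 10.0
tool_pos: [558.7, -174.4, 84.7]
tcp_rot: [3.142, 0.0, -0.005]
contact_force: [-0.5, 0.3, -2.5]
grip_width: 23.8
finger_force: 29.9
time: 10.38
tool_pos: [558.8, -174.5, 83.7]
tcp_rot: [3.142, -0.0, -0.005]
contact_force: [-0.1, 0.1, -3.5]
grip_width: 23.9
finger_force: 29.9
```

```bash
for i in 1; do python3 -m pendant '{"dp":[[0,0,0.001],[0,0,0.001],[0,0,0.001]],"rotation":[[0,0,0],[0,0,0],[0,0,0]]}'
python3 -m pendant '{"dp":[[0,0,0.001],[0,0,0.001],[0,0,0.001]],"rotation":[[0,0,0],[0,0,0],[0,0,0]]}'; done | egrep 'pos|contact'
```

```text
tool_pos: [558.8, -174.4, 82.7]
contact_force: [-0.4, 1.0, -3.5]
tool_pos: [558.8, -174.4, 81.7]
contact_force: [-0.3, 0.8, -3.1]
```

```bash
(python3 -m pendant '{"dp":[[0,0,0.001],[0,0,0.001],[0,0,0.001]],"rotation":[[0,0,0],[0,0,0],[0,0,0]]}'
python3 -m pendant '{"dp":[[0,0,0.001],[0,0,0.001],[0,0,0.001]],"rotation":[[0,0,0],[0,0,0],[0,0,0]]}') | egrep 'pos|rot|contact'
```

```text
tool_pos: [558.9, -174.5, 81.2]
tcp_rot: [3.141, -0.001, -0.005]
contact_force: [-0.4, 0.1, 3.5]
tool_pos: [559.0, -174.7, 81.1]
tcp_rot: [3.141, -0.001, -0.005]
contact_force: [-3.3, 0.2, 10.0]
```

Contact came at TCP z of about 81 mm, with stiffness around 7 N per mm of command. The lean is now about 13 N, which suits the plugs, so I start rolling.

```bash
python3 -m pendant '{"dp":[[0,-0.003,0],[0,-0.008,0],[0,-0.013,0],[0,-0.018,0],[0,-0.023,0],[0,-0.028,0],[0,-0.033,0],[0,-0.038,0]],"rotation":[[0,0,0],[0,0,0],[0,0,0],[0,0,0],[0,0,0],[0,0,0],[0,0,0],[0,0,0]]}' | egrep 'pos|rot|contact'
```

```text
tool_pos: [559.2, -136.7, 81.1]
tcp_rot: [3.14, -0.001, -0.005]
contact_force: [-3.6, -1.1, 8.9]
```

```bash
(python3 -m pendant '{"dp":[[0,-0.005,0],[0,-0.01,0],[0,-0.014,0],[0,-0.018,0],[0,-0.022,0],[0,-0.026,0]],"rotation":[[0,0,0],[0,0,0],[0,0,0],[0,0,0],[0,0,0],[0,0,0]]}' 
python3 -m pendant '{"dp":[[0,-0.004,0],[0,-0.008,0],[0,-0.012,0],[0,-0.016,0]],"rotation":[[0,0,0],[0,0,0],[0,0,0],[0,0,0]]}')| egrep 'pos|rot|contact'; python3 -c "
from h import *
save('side','side2')"
```

```text
tool_pos: [559.4, -110.8, 81.2]
tcp_rot: [3.14, -0.001, -0.005]
contact_force: [-3.9, -3.0, 10.4]
tool_pos: [559.6, -95.0, 81.1]
tcp_rot: [3.14, -0.002, -0.005]
contact_force: [-3.5, -0.9, 9.7]
```

```bash
python3 -m pendant '{"dp":[[0,-0.004,0],[0,-0.008,0],[0,-0.013,0],[0,-0.018,0],[0,-0.022,0],[0,-0.026,0],[0,-0.031,0],[0,-0.035,0]],"rotation":[[0,0,0],[0,0,0],[0,0,0],[0,0,0],[0,0,0],[0,0,0],[0,0,0],[0,0,0]]}' | egrep 'pos|rot|contact'; python3 -c "
from h import *
c=save('side','side3')
cv2.imwrite('pics/s3.png',cv2.resize(c['pixels'][190:340,230:430],None,fx=4,fy=4,interpolation=2)[:,:,::-1])"
```

```text
tool_pos: [559.8, -60.0, 81.0]
tcp_rot: [3.14, -0.002, -0.005]
contact_force: [-2.8, -1.7, 8.1]
```

View pics/s3.png

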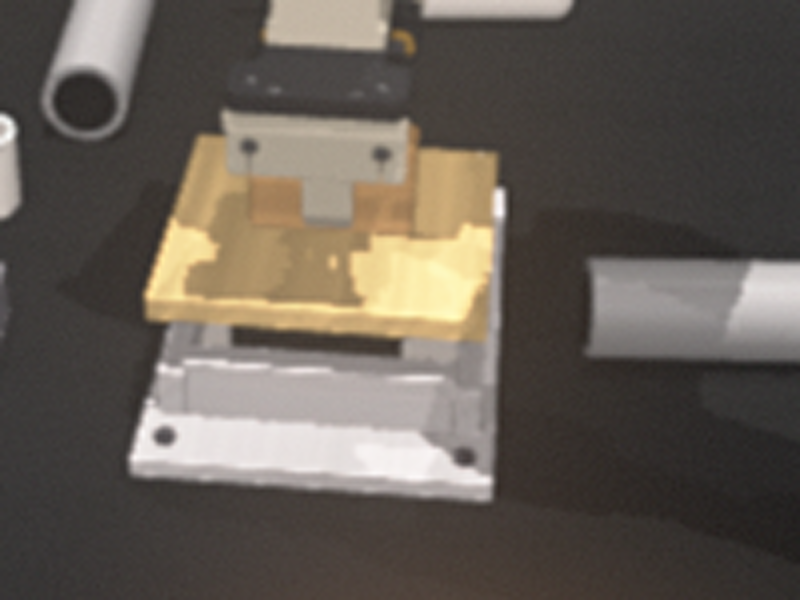

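The board hides the tube here, and it is level. I'll lift it, move it back 61 mm for the second stroke, and check the tube and plug 0.

```bash
python3 -m pendant '{"dp":[[0,0,-0.003],[0,0,-0.01],[0,0,-0.025],[0,0.015,-0.045],[0,0.03,-0.05],[0,0.045,-0.05],[0,0.061,-0.05],[0,0.061,-0.05]],"rotation":[[0,0,0],[0,0,0],[0,0,0],[0,0,0],[0,0,0],[0,0,0],[0,0,0],[0,0,0]]}' | egrep 'pos|rot|contact'; python3 -c "
from h import *
c=save('side','side4')
cv2.imwrite('pics/s4.png',cv2.resize(c['pixels'][190:340,230:430],None,fx=4,fy=4,interpolation=2)[:,:,::-1])"
```

```text
tool_pos: [558.7, -121.8, 129.0]
tcp_rot: [-3.141, 0.001, -0.007]
contact_force: [0.1, -0.0, -3.1]
```

View pics/s4.png

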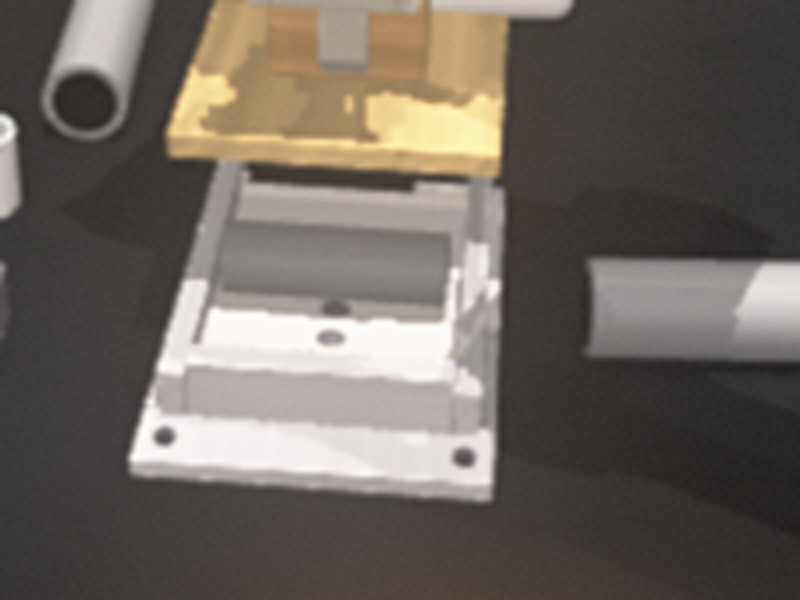

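```bash
python3 - <<'E'
from h import *
c=load('side4'); a=np.linspace(0,2*np.pi,361)
for y in (-144,-100,-95,-90,-86,-82,-78):
    p=proj(c,np.c_[np.full(361,559.),y+18*np.cos(a),34+18*np.sin(a)]); q=(p-[230,190])*4
    print(y,q[:,0].mean().round(),q[:,1].min().round(1),q[:,1].max().round(1))
E
```

```text
-144 346.0 171.3 241.1
-100 339.0 214.8 287.3
-95 338.0 219.9 292.8
-90 337.0 225.1 298.3
-86 336.0 229.3 302.7
-82 336.0 233.6 307.2
-78 335.0 237.8 311.8
```

The tube is at y of about -87, which matches rolling without slip, and it lies on the floor past plug 0. Now the second stroke.

```bash
(python3 -m pendant '{"dp":[[0,0,0.01],[0,0,0.02],[0,0,0.03],[0,0,0.04],[0,0,0.046],[0,0,0.048],[0,0,0.049],[0,0,0.049]],"rotation":[[0,0,0],[0,0,0],[0,0,0],[0,0,0],[0,0,0],[0,0,0],[0,0,0],[0,0,0]]}'
python3 -m pendant '{"dp":[[0,0,0.001],[0,0,0.001],[0,0,0.001]],"rotation":[[0,0,0],[0,0,0],[0,0,0]]}') | egrep 'pos|rot|contact'
```

```text
tool_pos: [559.1, -120.5, 81.2]
tcp_rot: [3.141, -0.0, -0.005]
contact_force: [-2.0, 0.5, 0.4]
tool_pos: [559.2, -120.6, 81.1]
tcp_rot: [3.141, -0.001, -0.005]
contact_force: [-4.4, 0.8, 8.0]
```

```bash
(python3 -m pendant '{"dp":[[0,-0.003,0],[0,-0.007,0.0002],[0,-0.011,0.0002],[0,-0.015,0.0002],[0,-0.02,0.0002],[0,-0.025,0.0002],[0,-0.03,0.0002],[0,-0.034,0.0002]],"rotation":[[0,0,0],[0,0,0],[0,0,0],[0,0,0],[0,0,0],[0,0,0],[0,0,0],[0,0,0]]}'
python3 -m pendant '{"dp":[[0,-0.004,0],[0,-0.008,0],[0,-0.012,0],[0,-0.016,0],[0,-0.02,0],[0,-0.025,0],[0,-0.03,0],[0,-0.034,0]],"rotation":[[0,0,0],[0,0,0],[0,0,0],[0,0,0],[0,0,0],[0,0,0],[0,0,0],[0,0,0]]}') | egrep 'pos|rot|contact'
```

```text
tool_pos: [559.5, -86.6, 81.2]
tcp_rot: [3.141, -0.002, -0.005]
contact_force: [-3.6, -0.9, 9.6]
tool_pos: [559.9, -52.8, 81.2]
tcp_rot: [3.14, -0.002, -0.005]
contact_force: [-4.6, -1.2, 9.7]
```

```bash
(python3 -m pendant '{"dp":[[0,-0.004,0],[0,-0.008,0],[0,-0.012,0],[0,-0.016,0],[0,-0.02,0],[0,-0.024,0],[0,-0.028,0],[0,-0.032,0]],"rotation":[[0,0,0],[0,0,0],[0,0,0],[0,0,0],[0,0,0],[0,0,0],[0,0,0],[0,0,0]]}'
python3 -m pendant '{"dp":[[0,-0.005,0],[0,-0.01,0],[0,-0.015,0.0002],[0,-0.02,0.0004]],"rotation":[[0,0,0],[0,0,0],[0,0,0],[0,0,0]]}') | egrep 'pos|rot|contact'
```

```text
tool_pos: [560.1, -20.6, 81.1]
tcp_rot: [3.141, -0.002, -0.005]
contact_force: [-4.2, 0.5, 8.4]
tool_pos: [560.2, -0.3, 80.7]
tcp_rot: [3.141, -0.002, -0.005]
contact_force: [-2.4, 1.4, 6.6]
```

```bash
(python3 -m pendant '{"dp":[[0,-0.004,0.0003],[0,-0.008,0.0006],[0,-0.012,0.0009],[0,-0.014,0.0012]],"rotation":[[0,0,0],[0,0,0],[0,0,0],[0,0,0]]}'
python3 -m pendant '{"dp":[[0,-0.002,0.0004],[0,-0.004,0.0008],[0,-0.004,0.0008]],"rotation":[[0,0,0],[0,0,0],[0,0,0]]}') | egrep 'pos|rot|contact'
```

```text
tool_pos: [560.2, 13.0, 78.1]
tcp_rot: [3.14, -0.001, -0.005]
contact_force: [-1.1, -3.3, 3.7]
tool_pos: [560.7, 16.4, 78.0]
tcp_rot: [3.14, -0.002, -0.005]
contact_force: [-0.6, -4.5, 7.3]
```

The tool dropped 3.1 mm and is pushing 4.5 N against the stop, so the tube is in the nest. I'll lift off and carry the board back to the rest.

```bash
(python3 -m pendant '{"dp":[[0,0,-0.003],[0,0,-0.008],[0,0,-0.018],[0,0,-0.03],[0,0,-0.042],[0,0,-0.054],[0,0,-0.062],[0,0,-0.062]],"rotation":[[0,0,0],[0,0,0],[0,0,0],[0,0,0],[0,0,0],[0,0,0],[0,0,0],[0,0,0]]}'
python3 -m pendant '{"dp":[[-0.004,-0.015,0],[-0.012,-0.05,0],[-0.022,-0.09,0],[-0.032,-0.13,0],[-0.042,-0.17,0],[-0.052,-0.21,0],[-0.06,-0.245,0],[-0.065,-0.263,0]],"rotation":[[0,0,0.01],[0,0,0.02],[0,0,0.03],[0,0,0.045],[0,0,0.06],[0,0,0.075],[0,0,0.085],[0,0,0.09]]}'
python3 -m pendant '{"dp":[[0,0,0],[0,0,0],[0,0,0],[0,0,0]],"rotation":[[0,0,0],[0,0,0],[0,0,0],[0,0,0]]}') | egrep 'pos|rot|contact'; python3 -c "
from h import *
save('top','top5');c=save('side','side5')
cv2.imwrite('pics/s5.png',cv2.resize(c['pixels'][190:470,210:470],None,fx=2.14,fy=2.14,interpolation=2)[:,:,::-1])"
```

```text
tool_pos: [560.1, 17.5, 139.9]
tcp_rot: [3.141, -0.002, -0.005]
contact_force: [-0.3, -0.4, -3.6]
tool_pos: [494.4, 283.4, 138.4]
tcp_rot: [3.141, 0.002, -0.094]
contact_force: [-0.1, 0.4, -3.4]
tool_pos: [496.4, 280.2, 139.1]
tcp_rot: [3.141, -0.0, -0.096]
contact_force: [0.6, 0.6, -3.1]
```

View pics/s5.png

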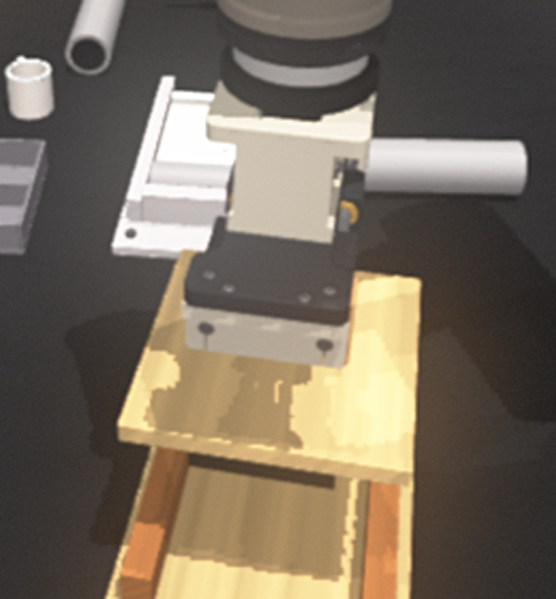

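Part of the tube shows in the nest behind the stop, at about (190,175) in the crop, and the board is over the rest. I lower it.

```bash
(python3 -m pendant '{"dp":[[0,0,0.015],[0,0,0.03],[0,0,0.045],[0,0,0.06],[0,0,0.072],[0,0,0.08],[0,0,0.083],[0,0,0.083]],"rotation":[[0,0,0],[0,0,0],[0,0,0],[0,0,0],[0,0,0],[0,0,0],[0,0,0],[0,0,0]]}'
python3 -m pendant '{"dp":[[0,0,0.001],[0,0,0.001],[0,0,0.001]],"rotation":[[0,0,0],[0,0,0],[0,0,0]]}'
python3 -m pendant '{"dp":[[0,0,0.001],[0,0,0.001],[0,0,0.001]],"rotation":[[0,0,0],[0,0,0],[0,0,0]]}'
python3 -m pendant '{"dp":[[0,0,0.0007],[0,0,0.0007],[0,0,0.0007]],"rotation":[[0,0,0],[0,0,0],[0,0,0]]}') | egrep 'pos|rot|contact'
```

```text
tool_pos: [496.3, 281.0, 56.2]
tcp_rot: [-3.142, -0.0, -0.095]
contact_force: [-0.6, 0.1, -3.4]
tool_pos: [496.2, 280.9, 55.3]
tcp_rot: [-3.141, -0.0, -0.095]
contact_force: [-0.0, 0.9, -3.5]
tool_pos: [496.1, 280.9, 54.0]
tcp_rot: [3.141, 0.0, -0.095]
contact_force: [0.5, -0.7, -2.8]
tool_pos: [496.2, 280.9, 53.7]
tcp_rot: [-3.142, -0.0, -0.095]
contact_force: [-0.8, -0.7, 1.3]
```

```bash
(python3 -m pendant '{"dp":[[0,0,0],[0,0,0],[0,0,0],[0,0,0],[0,0,0],[0,0,0],[0,0,0],[0,0,0]],"rotation":[[0,0,0],[0,0,0],[0,0,0],[0,0,0],[0,0,0],[0,0,0],[0,0,0],[0,0,0]]}' 0.0918
python3 -m pendant '{"dp":[[0,0,-0.01],[0,0,-0.03],[0,0,-0.055],[0,0,-0.08],[0,0,-0.11],[0,0,-0.14],[0,0,-0.17],[0,0,-0.18]],"rotation":[[0,0,0],[0,0,0],[0,0,0],[0,0,0],[0,0,0],[0,0,0],[0,0,0],[0,0,0]]}'
python3 -m pendant '{"dp":[[-0.01,-0.02,0],[-0.02,-0.05,0],[-0.03,-0.08,0],[-0.04,-0.11,0],[-0.05,-0.13,0],[-0.05,-0.13,0]],"rotation":[[0,0,0],[0,0,0],[0,0,0],[0,0,0],[0,0,0],[0,0,0]]}')| egrep 'time|pos|grip|contact'; python3 -c "
from h import *
c=save('top','top6');p=c['pixels'][:,:,::-1]
cv2.imwrite('pics/t6.png',cv2.resize(p[200:345,90:410],None,fx=2.5,fy=2.5,interpolation=2))"
```

```text
time: 27.75
tool_pos: [496.1, 280.9, 53.4]
contact_force: [0.6, 0.9, -0.2]
grip_width: 91.6
time: 28.75
tool_pos: [496.8, 281.2, 235.9]
contact_force: [1.0, -0.0, -0.4]
grip_width: 91.6
time: 29.5
tool_pos: [457.8, 415.9, 232.7]
contact_force: [-0.4, -0.1, 0.1]
grip_width: 91.8
```

View pics/t6.png

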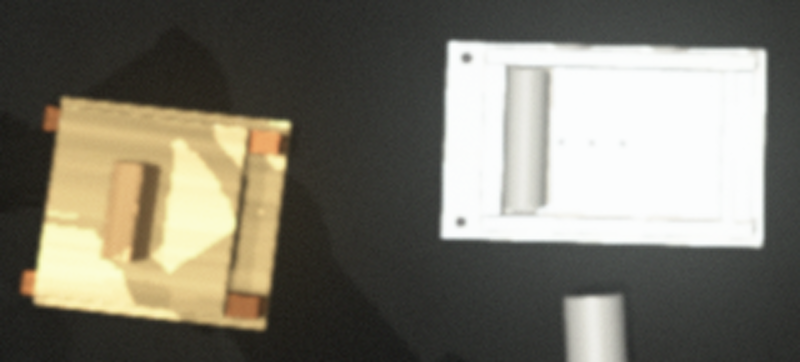

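The plugs now show only as small dots at (561,142), (592,142) and (622,142), so they are flush. The tube, at (528,140), is in the nest at y of about -22 (nest point -21), and the board lies flat on both rails of the rest. I hand in the job.

```bash
python3 -c "
from h import *
print(workorder.close_job())"
```

```text
the job is handed in; nothing more can be done
None
```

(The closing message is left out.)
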